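# Screw the filler cap onto the test block

## Task

Close the filler neck of the grey test block with its loose screw cap: set the cap on the neck, turn it gently backward (anticlockwise seen from above) until you feel it drop into the thread start, then screw it forward (clockwise) until it is fully home on the neck's rim, and let go. Do not force it at any time, do not drop it on from a height, and leave the other things on the bench where they are.

Things in the scene. Friction and masses are not known exactly. Their poses are not given: they have to be found in the camera images.
- cap: Plain steel round screw cap, 64 mm outer diameter, 57 mm tall with its bar grip, 0.15 to 0.3 kg, starting upright on the bench. Origin: centre of the skirt's lower edge; z up, x along the bar. Flat top 33 mm above the origin. Its height above the neck's origin: 17 mm resting on the ridge tops (to 20.5 mm if on the stops), 7 mm dropped into the thread start, 3.8 mm fully home.
- cap_grip (a point): Middle of the bar grip on the cap's top, 45 mm above the cap's origin. The bar is 52 mm long (x), 16 mm wide (y), 24 mm tall.
- cap_lugs (a point): On the cap's axis, 9 mm above its lower edge, level with the undersides of four 5 mm round lugs inside the skirt. They are 90 deg apart and leave a 43 mm free circle; skirt inner diameter 56 mm, 28 mm deep. How the lugs lie to the bar is not told.
- neck: Fixed upright aluminium filler neck on top of the test block. Origin: on its axis, at its foot, 80 mm above the bench; z up. Right-hand four-start quick thread, starts every 90 deg; its yaw is random and where the starts lie is not told: feel for them. From the thread start 30 to 55 deg clockwise brings the cap's roof onto the rim; up to 20 deg more clamps it, then a hard stop.
- neck_rim (a point): Centre of the neck's rim, 32 mm above the neck's origin. Tube 40 mm in diameter, rim edge chamfered 2.5 mm; the cap's roof rests on it when fully home.
- neck_ridge (a point): On the neck's axis, level with the flat ridge tops, 26 mm above the neck's origin; thread 52 mm in outer diameter. Clockwise, lugs on the tops hit a 3.5 mm high stop. Anticlockwise, within 90 deg they reach a 24 deg wide gap (the thread start), where a free cap falls 10 mm by its own weight; turned on, they meet a stop there.
- housing: Fixed grey test block, 120 x 100 mm foot plate, 96 x 84 mm body, 80 mm tall, with the neck on the middle of its top. Origin: centre of its underside.
- spanner: Bystander: steel open-ended spanner, 160 mm, lying on the bench. Origin in its middle, underside.
- parts_tray: Bystander: white parts tray 100 x 160 mm, 35 mm tall. Origin: centre of its underside.
- oil_can: Bystander: plain steel can, 60 mm in diameter, 110 mm tall, upright. Origin: centre of its underside.
- injector: Bystander: steel injector body standing upright, 32 mm in diameter at the foot, 85 mm tall. Origin: centre of its underside.
Things that resemble listed ones, but are neither listed nor needed, are in the scene too. What is shaped like the cap but green or pink is not meant.

How it is judged:
On the way:
1. the cap has dropped into the thread start on the neck (not yet screwed down) (horizontal distance between cap and neck below 0.005 m and z of cap in the frame of neck between 0.0055 and 0.0092 m and angle between cap's own z axis and vertical below 0.12 rad), for 0.06 s.
At the end, for the whole second after the job is handed in: The cap is screwed home: its origin within 5 mm above the neck's foot (3.8 mm is home) and 4 mm of its axis, upright within 3.4 deg, at rest (horizontal distance between cap and neck below 0.004 m and z of cap in the frame of neck below 0.005 m and angle between cap's own z axis and vertical below 0.06 rad and linear speed of cap below 0.01 m/s and angular speed of cap below 0.1 rad/s); the robot touches nothing.
It fails at once if the cap is forced or dropped on the neck: more than 45 N between them (contact force between cap and neck above 45 N).
It fails at once if the spanner is moved by more than 25 mm (distance of spanner from where it was at the start of the episode above 0.025 m).
It fails at once if the parts tray is moved by more than 25 mm (distance of parts_tray from where it was at the start of the episode above 0.025 m).
It fails at once if the oil can is moved by more than 25 mm (distance of oil_can from where it was at the start of the episode above 0.025 m).
It fails at once if the injector is moved by more than 25 mm (distance of injector from where it was at the start of the episode above 0.025 m).
It also fails if it takes over 61 s, if anything falls off the work surface, if the arm or the gripper's body presses on something with over 40 N, if the wrist force passes 120 N, or if a joint passes its speed limit or range.

## Robot

A 6-joint arm with a two-finger parallel gripper is mounted at the origin on the work surface. World frame = base frame: x ahead of the robot, y to its left, z up, the work surface at z = 0. Lengths are in m, angles in rad, forces in N, time in s.
With the tool pointing down it reaches from about 0.275 to 0.725 m from the base axis. Payload 15.9 kg.
Tool frame: the origin (TCP) lies at the very end of the fingers, on their centre line; the grasp point (between the pads) lies 19 mm behind it; y points along the fingers, z is the direction in which the jaws open and shut, and the axes are right-handed (so a half turn about y gives the same grasp; the last joint's range is limited). The gripper opens to 85 mm and grips with 20 to 120 N. Pads are 22 mm wide; open, the fingers measure 114 mm over their backs; the gripper's body (76 mm by 85 mm) begins 54 mm behind the grasp point. The pads swing forward as they close: fully open they stand 13 mm farther back than shut.
Start: joints at [1.174, 0.213, -0.034, 1.323, 0, 1.571], TCP at [0.193, 0.461, 0.231] pointing down, gripper open.
Joint ranges: [-2.98, 2.98], [-0.74, 1.72], [-1.14, 1.35], [-2.1, 2.04], [-1.57, 1.44], [-3.14, 3.14]. Speed limits (rad/s): [1.89, 1.89, 2.39, 2.57, 3.14, 3.14].

## Interface

Orientations are given as a 3x3 rotation matrix whose columns are the frame's x, y, z axes.
In Python, from cell import ctrl gives the robot as it stands. The module is installed in compiled form; this text tells all that it offers.
- The arm moves only by the tool send_rows, never from a script. Its argument "moves" is a list of rows, each a list of 3 entries, a list of its own where there are three numbers: the shift along the world's x, y, z in units of 40 mm (1.0 is 40 mm), then the turn, a rotation vector about the world's x, y, z in units of 6 degrees (1.0 is 6 degrees), then the opening in per cent of the stroke, from 0 (shut) to 100 (fully open). A call has exactly 5 rows; each row shifts and turns the commanded pose from where the row before left it; what a row does not reach is not made up. A row lasts 1/12 s, in which the tool goes at most 41.7 mm and 7.16 degrees, less where a joint would pass 70% of its speed; a pose out of reach is approached as far as the arm can. A call is refused whole if a number of a shift passes 1 or a number of a turn 1, either way. A call with a gripper value outside its range is refused whole. The fingers move at their own pace and stop on an object; "grip_force" is the grip in N (left out, the last holds). Time passes only in rows, so rows that do not move let the fingers close, or fill a call up. It gives the time, the measured TCP pose, the force and the opening at its end, in the units of the state.
- ctrl.state(): the state, without advancing time (a new reading comes with each control period).
- ctrl.capture(name): name is "side" or "top" or "wrist"; returns a dict with "image" (420x560x3 uint8, red, green, blue), "mtx" (3x3 intrinsics, pixels), "R" (3x3) and "t" (3): a world point X has camera coordinates R X + t. Camera axes: x right, y down, z forward; pixel columns grow to the right and rows downward; lengths in m; the calibration is good to about 2 mm. A picture is of the moment at which its call begins. There is no depth.
- ctrl.hand_in(): hands the job in, once; it reports no verdict.
The state is a dict: "time_s": time; "joint_pos": joint angles; "dq": joint speeds; "joint_efforts": joint torques, N m; "ee_pos": TCP position; "ee_rot": TCP orientation; "contact_force": force on the tool from outside, world axes, zero at the start; "ft_torque": the same for the moment, N m; "gripper_width": opening from 0.0 (shut) to 1.0 (fully open).
Only numpy, scipy, OpenCV 4.12 (cv2) and the standard library are available. Lean on these libraries where they do the work, as an engineer would, in place of code of your own. Each camera call takes 0.05 s, during which the arm holds its last target.

## Working session

There is one attempt and no reset: what is moved stays moved. The work goes in short steps, Python scripts to look and compute and a tool call to move; the robot and the scene stay as the last step left them, time stands still between calls to the robot, and variables do not carry over. Pictures are saved under pics/ and viewed, and the job is handed in when it is done.

Besides the shell and the picture viewer there is one more tool, called by a JSON object that holds its "method" and its "body", one argument or row to a line. send_rows: Moves the arm, as the interface text tells. Its arguments: {"type":"object","properties":{"moves":{"type":"array","items":{"type":"array"}},"grip_force":{"type":"number"}},"required":["moves"]}

```bash
mkdir -p pics; cat > h.py <<'E'
import numpy as np, cv2, pickle
from cell import ctrl
def cap(n,tag):
    c=ctrl.capture(n); cv2.imwrite(f'pics/{tag}.png',c['image'][:,:,::-1]); pickle.dump(c,open(f'pics/{tag}.pkl','wb')); return c
def load(tag): return pickle.load(open(f'pics/{tag}.pkl','rb'))
def ray(c,u,v):
    R=np.array(c['R']);t=np.array(c['t']);d=R.T@np.linalg.solve(np.array(c['mtx']),[u,v,1.]);return -R.T@t,d/np.linalg.norm(d)
def onz(c,u,v,z):
    o,d=ray(c,u,v);return o+d*(z-o[2])/d[2]
def proj(c,X):
    p=np.array(c['mtx'])@(np.array(c['R'])@np.array(X)+np.array(c['t']));return p[:2]/p[2]
E
python3 - <<'E'
from h import *
for n in ['top','side','wrist']:
    c=cap(n,n+'0'); print(n,np.round(-np.array(c['R']).T@np.array(c['t']),3), np.round(c['mtx'],0).tolist(),np.round(c['R'],2).tolist())
s=ctrl.state()
for k in s: print(k,np.round(s[k],3).tolist())
E
```

```text
top [0.472 0.069 1.089] [[438.0, 0.0, 286.0], [0.0, 438.0, 209.0], [0.0, 0.0, 1.0]] [[-0.03, -1.0, -0.01], [-1.0, 0.03, -0.09], [0.09, 0.01, -1.0]]
side [0.441 0.901 0.566] [[448.0, 0.0, 285.0], [0.0, 448.0, 210.0], [0.0, 0.0, 1.0]] [[-0.99, -0.17, 0.01], [-0.08, 0.46, -0.88], [0.14, -0.87, -0.47]]
wrist [0.123 0.49  0.373] [[377.0, 0.0, 282.0], [0.0, 377.0, 211.0], [0.0, 0.0, 1.0]] [[0.39, 0.92, -0.0], [0.88, -0.37, 0.3], [0.27, -0.12, -0.96]]
time_s 0.15
joint_pos [1.174, 0.213, -0.035, 1.324, 0.0, 1.571]
dq [0.001, -0.002, 0.002, -0.002, -0.0, 0.002]
joint_efforts [0.002, -68.64, 48.725, 0.013, 0.0, -0.0]
ee_pos [0.193, 0.461, 0.231]
ee_rot [[0.922, -0.0, 0.386], [-0.386, -0.001, 0.922], [-0.0, -1.0, -0.001]]
contact_force [0.167, 0.158, 0.123]
ft_torque [0.023, 0.052, 0.006]
gripper_width 1.0
```

View pics/top0.png

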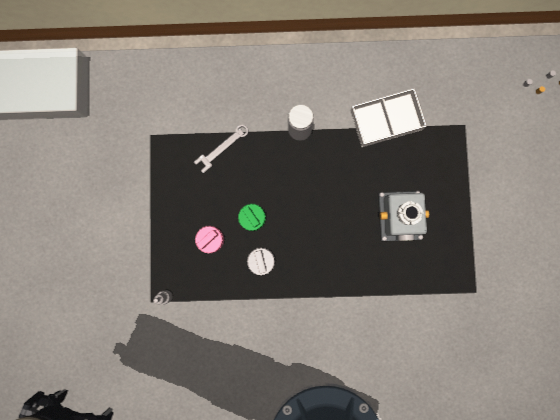

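View pics/side0.png

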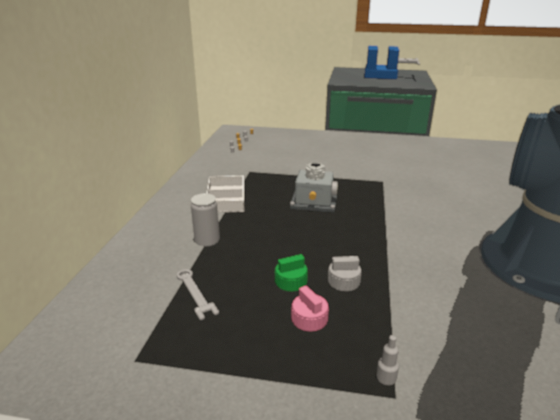

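The top view shows three cap-shaped things: a steel one at (261,262), a green one at (252,217) and a pink one at (208,240). The oil can top at (300,117) is also round and steel. My choice is the steel one at (261,262). The neck is at (411,213). Next I'll take close crops of both.

```bash
python3 - <<'E'
from h import *
a=load('top0')['image'][:,:,::-1]; s=load('side0')['image'][:,:,::-1]
f=lambda im,x,y,r:cv2.resize(im[y-r:y+r,x-r:x+r],(390,390),interpolation=cv2.INTER_CUBIC)
cv2.imwrite('pics/crop0.png',np.hstack([f(a,261,262,25),f(a,405,215,35)]))
cv2.imwrite('pics/crop1.png',np.hstack([f(s,345,272,30),f(s,315,185,35)]))
c=load('top0')
for u,v,z in [(261,262,.033),(411,213,.112),(252,217,.033),(208,240,.033),(162,298,.05)]: print(u,v,onz(c,u,v,z).round(4))
E
```

```text
261 262 [0.4417 0.1424 0.033 ]
411 213 [ 0.5428 -0.2003  0.112 ]
252 217 [0.5504 0.1616 0.033 ]
208 240 [0.498 0.269 0.033]
162 298 [0.365  0.3757 0.05  ]
```

View pics/crop0.png

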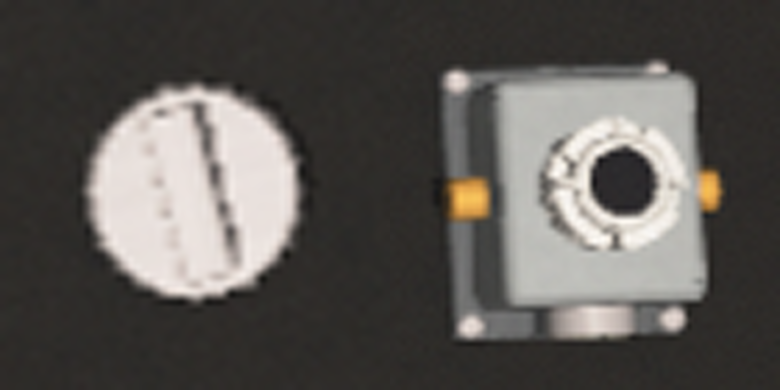

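View pics/crop1.png

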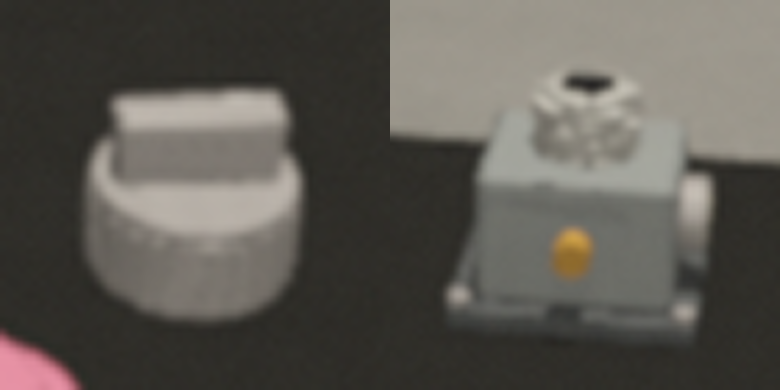

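The crop confirms the plain steel cap with its bar, with neither of the coloured look-alikes in it. Next I'll refine the position and bar yaw from contours.

```bash
python3 - <<'E'
from h import *
c=load('top0'); im=c['image']; g=cv2.cvtColor(im,cv2.COLOR_RGB2GRAY)
m=np.zeros_like(g); m[235:290,235:290]=(g[235:290,235:290]>110)*255
cs,_=cv2.findContours(m,cv2.RETR_EXTERNAL,cv2.CHAIN_APPROX_NONE); k=max(cs,key=cv2.contourArea)
e=cv2.fitEllipse(k); print('cap',e); print(onz(c,*e[0],.03))
# dark bar edge: crop (180..)  crop scale 390/50=7.8, origin 236,237
p=lambda x,y:(236+x/7.8,237+y/7.8)
a=onz(c,*p(200,105),.04);b=onz(c,*p(235,268),.04);d=a-b;print('bar yaw',np.degrees(np.arctan2(d[1],d[0])))
# hole
m=np.zeros_like(g); m[200:225,398:425]=(g[200:225,398:425]<70)*255
cs,_=cv2.findContours(m,cv2.RETR_EXTERNAL,cv2.CHAIN_APPROX_NONE); k=max(cs,key=cv2.contourArea)
e=cv2.fitEllipse(k); print('hole',e,onz(c,*e[0],.112))
E
```

```text
cap ((260.307373046875, 261.1090393066406), (26.101064682006836, 26.40363883972168), 174.0404510498047)
[0.44375471 0.1442632  0.03      ]
bar yaw 10.775653438316189
hole ((411.25848388671875, 212.03866577148438), (10.01268196105957, 10.641287803649902), 137.3588104248047) [ 0.54492297 -0.20102817  0.112     ]
```

{"method": "send_rows", "body": {
  "moves": [
    [[0.55,-0.7,0],[0,0,0.6],100],
    [[0.55,-0.7,0],[0,0,0.6],100],
    [[0.55,-0.7,0],[0,0,0.6],100],
    [[0.55,-0.7,0],[0,0,0.6],100],
    [[0.55,-0.7,0],[0,0,0.6],100]
  ]
}}

```text
time_s: 0.57
ee_pos: [0.3038, 0.3196, 0.2312]
ee_rot: [[0.997, -0.0, 0.079], [-0.079, -0.0, 0.997], [-0.0, -1.0, -0.0]]
contact_force: [1.0, 0.7, -0.5]
gripper_width: 1.0
```

{"method": "send_rows", "body": {
  "moves": [
    [[0.6,-0.8,-0.1],[0,0,0.5],100],
    [[0.6,-0.8,-0.2],[0,0,0.5],100],
    [[0.6,-0.8,-0.2],[0,0,0.5],100],
    [[0.6,-0.8,-0.2],[0,0,0.5],100],
    [[0.6,-0.8,-0.3],[0,0,0.5],100]
  ]
}}

```text
time_s: 0.98
ee_pos: [0.4242, 0.1594, 0.1915]
ee_rot: [[0.984, 0.001, -0.181], [0.181, 0.0, 0.984], [0.001, -1.0, 0.0]]
contact_force: [0.8, 1.5, 1.1]
gripper_width: 1.005
```

{"method": "send_rows", "body": {
  "moves": [
    [[0.4,-0.3,-0.3],[0,0,0],100],
    [[0,0,0],[0,0,0],100],
    [[0,0,0],[0,0,0],100],
    [[0,0,0],[0,0,0],100],
    [[0,0,0],[0,0,0],100]
  ]
}}

```text
time_s: 1.4
ee_pos: [0.4388, 0.15, 0.1798]
ee_rot: [[0.984, 0.0, -0.179], [0.179, 0.0, 0.984], [0.0, -1.0, 0.0]]
contact_force: [1.2, 0.2, 0.5]
gripper_width: 0.997
```

```bash
python3 - <<'E'
from h import *
c=cap('wrist','w1'); cap('side','s1'); s=ctrl.state(); print(s['ee_pos'],np.round(s['ee_rot'],3).tolist(),np.round(s['joint_pos'],3))
E
```

```text
[0.43888368 0.15003622 0.17981582] [[0.984, 0.001, -0.18], [0.18, 0.0, 0.984], [0.001, -1.0, 0.0]] [ 0.329  0.155 -0.237  1.179  0.     0.149]
```

View pics/w1.png

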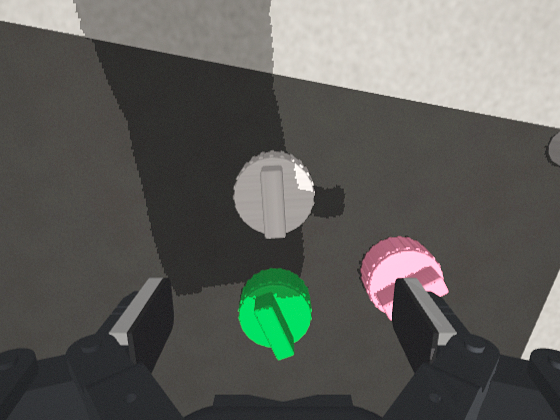

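The wrist view has the steel cap at about (274,193), with its bar running from (272,167) to (275,238). The open fingers frame the bottom of the picture, where green (276,313) and pink (402,280) also show. I'll measure it more closely.

```bash
python3 - <<'E'
from h import *
c=load('w1'); im=c['image'][:,:,::-1]
cr=cv2.resize(im[145:245,225:325],(600,600),interpolation=cv2.INTER_CUBIC); 
g=cv2.cvtColor(cr,cv2.COLOR_BGR2GRAY); g=cv2.createCLAHE(3,(4,4)).apply(g)
cv2.imwrite('pics/cr2.png',g)
print(-np.array(c['R']).T@c['t'])
for X in [(.444,.144,.033),(.444,.144,0)]: print(proj(c,X))
E
```

```text
[0.36431382 0.13646465 0.32148454]
[273.94731305 199.86504707]
[274.78169043 189.83386807]
```

View pics/cr2.png

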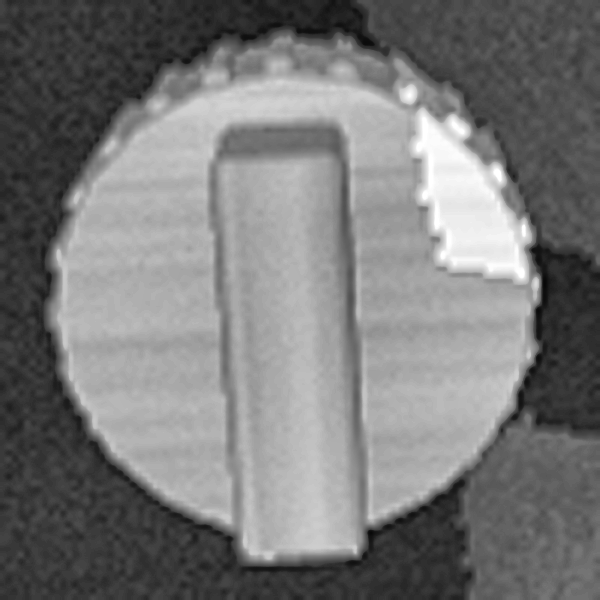

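```bash
python3 - <<'E'
from h import *
c=load('w1'); f=lambda x,y:(225+x/6-.4,145+y/6-.4)
P=[onz(c,*f(*q),.057) for q in [(215,158),(348,152),(364,552),(240,558)]]
P=np.array(P); print(P.round(4)); print('ctr',P.mean(0)); d=(P[2]+P[3])-(P[0]+P[1]); print('yaw',np.degrees(np.arctan2(d[1],d[0])),np.linalg.norm(d)/2,np.linalg.norm(P[1]-P[0]))
# flat top circle: ellipse through edge points at z=.033
E=np.array([onz(c,*f(*q),.033)[:2] for q in [(60,300),(75,210),(130,140),(285,78),(535,300),(505,200),(95,425),(160,492),(470,470),(515,410)]])
A=np.c_[2*E,np.ones(len(E))];s=np.linalg.lstsq(A,(E**2).sum(1),rcond=None)[0];print('circle',s[:2],np.sqrt(s[2]+s[:2]@s[:2]))
E
```

```text
[[0.4181 0.1302 0.057 ]
 [0.4146 0.1456 0.057 ]
 [0.464  0.1567 0.057 ]
 [0.4675 0.1416 0.057 ]]
ctr [0.44104352 0.1435152  0.057     ]
yaw 12.77382348750673 0.05068016442042409 0.015767945883995226
circle [0.44161727 0.14376658] 0.03146590237868808
```

The sizes come out right: bar 50.7 × 15.8 mm, top radius 31.5 mm. The centre is (0.4413, 0.1436) and the bar yaw 12.8°. I'll descend.

{"method": "send_rows", "body": {
  "moves": [
    [[0.06,-0.16,-0.6],[0,0,0.4],100],
    [[0,0,-0.8],[0,0,0],100],
    [[0,0,-0.8],[0,0,0],100],
    [[0,0,-0.6],[0,0,0],100],
    [[0,0,-0.3],[0,0,0],100]
  ]
}}

```text
time_s: 1.92
ee_pos: [0.4398, 0.1429, 0.0529]
ee_rot: [[0.975, -0.003, -0.22], [0.22, -0.001, 0.975], [-0.003, -1.0, -0.0]]
contact_force: [-0.5, 0.2, 0.5]
gripper_width: 0.998
```

{"method": "send_rows", "body": {
  "moves": [
    [[0,0,-0.3],[0,0,0],100],
    [[0,0,-0.15],[0,0,0],100],
    [[0,0,0],[0,0,0],100],
    [[0,0,0],[0,0,0],100],
    [[0,0,0],[0,0,0],100]
  ]
}}

```text
time_s: 2.33
ee_pos: [0.4421, 0.1432, 0.0382]
ee_rot: [[0.976, 0.001, -0.22], [0.22, 0.0, 0.976], [0.001, -1.0, 0.0]]
contact_force: [0.4, -0.5, 0.4]
gripper_width: 1.0
```

```bash
python3 - <<'E'
from h import *
c=cap('wrist','w2'); c=cap('side','s2'); s=ctrl.state(); print(s['ee_pos'],np.round(s['ee_rot'],4).tolist(),np.round(s['contact_force'],2))
a=load('w2')['image'][100:400,80:480,::-1];b=c['image'][210:340,260:430,::-1]
cv2.imwrite('pics/v2.png',np.hstack([a,cv2.resize(b,(392,300))]))
E
```

```text
[0.4421017  0.14308396 0.03812081] [[0.9756, 0.0013, -0.2194], [0.2194, 0.0004, 0.9756], [0.0013, -1.0, 0.0001]] [ 0.31 -0.14  0.7 ]
```

View pics/v2.png

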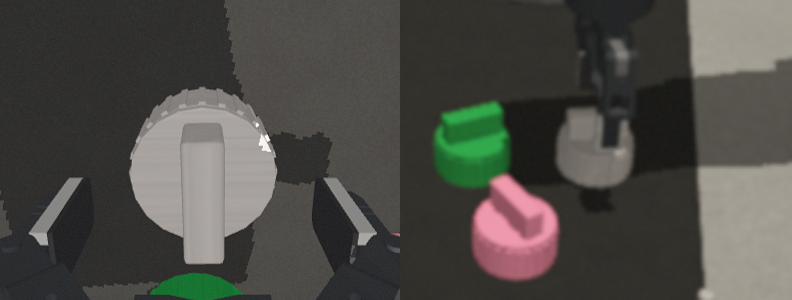

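{"method": "send_rows", "body": {
  "moves": [
    [[0,0,-0.03],[0,0,0],60],
    [[0,0,0],[0,0,0],40],
    [[0,0,0],[0,0,0],25],
    [[0,0,0],[0,0,0],15],
    [[0,0,0],[0,0,0],10]
  ],
  "grip_force": 40
}}

```text
time_s: 2.85
ee_pos: [0.4416, 0.1428, 0.0362]
ee_rot: [[0.976, 0.0, -0.219], [0.219, 0.0, 0.976], [0.0, -1.0, 0.0]]
contact_force: [0.4, -0.7, -0.6]
gripper_width: 0.299
```

{"method": "send_rows", "body": {
  "moves": [
    [[0,0,0],[0,0,0],5],
    [[0,0,0],[0,0,0],5],
    [[0,0,0],[0,0,0],5],
    [[0,0,0],[0,0,0],5],
    [[0,0,0],[0,0,0],5]
  ]
}}

```text
time_s: 3.27
ee_pos: [0.4416, 0.1428, 0.0362]
ee_rot: [[0.976, 0.0, -0.219], [0.219, -0.0, 0.976], [0.0, -1.0, -0.0]]
contact_force: [-1.4, -1.0, 4.5]
gripper_width: 0.175
```

```bash
python3 - <<'E'
from h import *
c=cap('wrist','w3'); c=cap('side','s3'); s=ctrl.state(); print(s['ee_pos'],np.round(s['ee_rot'],4).tolist(),np.round(s['contact_force'],2),s['gripper_width'])
a=load('w3')['image'][100:400,80:480,::-1];b=c['image'][210:340,260:430,::-1]
cv2.imwrite('pics/v3.png',np.hstack([a,cv2.resize(b,(392,300))]))
E
```

```text
[0.44165652 0.14281253 0.03621585] [[0.9757, 0.0002, -0.2192], [0.2192, -0.0, 0.9757], [0.0002, -1.0, -0.0]] [-0.34 -1.39  4.67] 0.18127321059749613
```

View pics/v3.png

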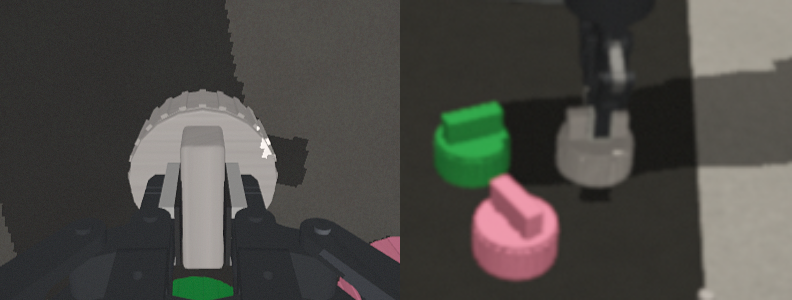

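{"method": "send_rows", "body": {
  "moves": [
    [[0,0,0.3],[0,0,0],5],
    [[0,0,0.7],[0,0,0],5],
    [[0,0,1],[0,0,0],5],
    [[0,0,1],[0,0,0],5],
    [[0,0,1],[0,0,0],5]
  ]
}}

```text
time_s: 3.78
ee_pos: [0.4407, 0.1426, 0.1976]
ee_rot: [[0.976, -0.001, -0.219], [0.219, -0.0, 0.976], [-0.001, -1.0, -0.0]]
contact_force: [1.5, 0.9, -2.6]
gripper_width: 0.175
```

{"method": "send_rows", "body": {
  "moves": [
    [[0.2,-0.35,0.3],[0,0,0],5],
    [[0.46,-0.8,0],[0,0,0],5],
    [[0.46,-0.8,0],[0,0,0],5],
    [[0.46,-0.8,0],[0,0,0],5],
    [[0.46,-0.8,0],[0,0,0],5]
  ]
}}

```text
time_s: 4.2
ee_pos: [0.5236, -0.0007, 0.2079]
ee_rot: [[0.976, -0.0, -0.22], [0.22, 0.0, 0.976], [-0.0, -1.0, 0.0]]
contact_force: [-0.3, -0.2, -2.8]
gripper_width: 0.18
```

{"method": "send_rows", "body": {
  "moves": [
    [[0.46,-0.8,0],[0,0,0],5],
    [[0.46,-0.8,0],[0,0,0],5],
    [[0.46,-0.8,0],[0,0,0],5],
    [[0.46,-0.8,0],[0,0,0],5],
    [[0.46,-0.8,0],[0,0,0],5]
  ]
}}

```text
time_s: 4.62
ee_pos: [0.6155, -0.1609, 0.2075]
ee_rot: [[0.976, -0.001, -0.219], [0.219, 0.0, 0.976], [-0.001, -1.0, 0.0]]
contact_force: [1.0, 0.8, -2.2]
gripper_width: 0.176
```

{"method": "send_rows", "body": {
  "moves": [
    [[0.3,-0.5,0],[0,0,0],5],
    [[0,0,0],[0,0,0],5],
    [[0,0,0],[0,0,0],5],
    [[0,0,0],[0,0,0],5],
    [[0,0,0],[0,0,0],5]
  ]
}}

```text
time_s: 5.03
ee_pos: [0.6268, -0.1783, 0.2081]
ee_rot: [[0.975, -0.0, -0.22], [0.22, 0.0, 0.975], [-0.0, -1.0, 0.0]]
contact_force: [0.2, -0.7, -3.0]
gripper_width: 0.177
```

```bash
python3 - <<'E'
from h import *
c=cap('wrist','w4'); s=ctrl.state(); print(s['ee_pos'],np.round(s['ee_rot'],4).tolist(),np.round(s['contact_force'],2),s['gripper_width'],np.round(s['joint_pos'],3))
E
```

```text
[ 0.62688573 -0.17826485  0.20829845] [[0.9755, -0.0001, -0.2202], [0.2202, 0.0002, 0.9755], [-0.0001, -1.0, 0.0002]] [-0.09  0.17 -2.63] 0.17370530673815401 [-0.277  0.548  0.394  1.417  0.    -0.499]
```

View pics/w4.png

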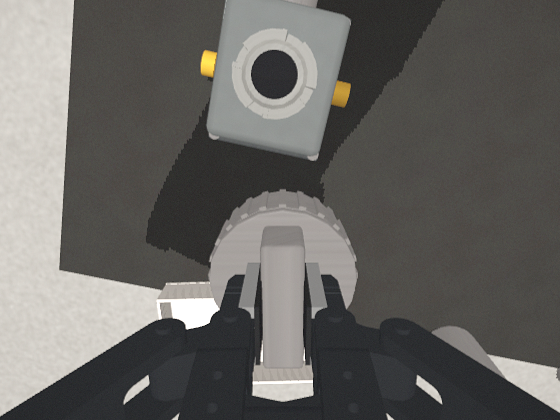

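The wrist view has the neck hole at about (274,74) with the ridge ring around it. The held cap sits at about (283,265), bar straight in the pads. I'll measure both.

```bash
python3 - <<'E'
from h import *
c=load('w4'); im=c['image']; g=cv2.cvtColor(im,cv2.COLOR_RGB2GRAY)
def circ(E):
    A=np.c_[2*E,np.ones(len(E))];s=np.linalg.lstsq(A,(E**2).sum(1),rcond=None)[0];return s[:2],np.sqrt(s[2]+s[:2]@s[:2])
m=np.zeros_like(g); m[40:110,240:310]=(g[40:110,240:310]<80)*255
cs,_=cv2.findContours(m,cv2.RETR_EXTERNAL,cv2.CHAIN_APPROX_NONE); k=max(cs,key=cv2.contourArea)
print(cv2.fitEllipse(k)); print('hole z.112',circ(np.array([onz(c,*p[0],.112)[:2] for p in k])))
m=np.zeros_like(g); m[20:130,225:325]=(g[20:130,225:325]>185)*255
cs,_=cv2.findContours(cv2.morphologyEx(m,cv2.MORPH_CLOSE,np.ones((7,7))),cv2.RETR_EXTERNAL,cv2.CHAIN_APPROX_NONE); k=max(cs,key=cv2.contourArea)
print(cv2.fitEllipse(cv2.convexHull(k))); print('ridge z.106',circ(np.array([onz(c,*p[0],.106)[:2] for p in cv2.convexHull(k)])))
cr=cv2.resize(im[185:385,185:385,::-1],(600,600),interpolation=cv2.INTER_CUBIC); n=cv2.resize(im[15:135,215:335,::-1],(600,600),interpolation=cv2.INTER_CUBIC)
cv2.imwrite('pics/cr4.png',cr);cv2.imwrite('pics/cr4n.png',n)
E
```

```text
((273.8070068359375, 73.8741226196289), (45.05176544189453, 47.72493362426758), 175.8469696044922)
hole z.112 (array([ 0.5427731 , -0.20260371]), np.float64(0.013344875258199886))
((274.1291198730469, 73.21136474609375), (84.49833679199219, 89.27884674072266), 176.7751007080078)
ridge z.106 (array([ 0.5426777, -0.2025529]), np.float64(0.025626942807216283))
```

View pics/cr4.png

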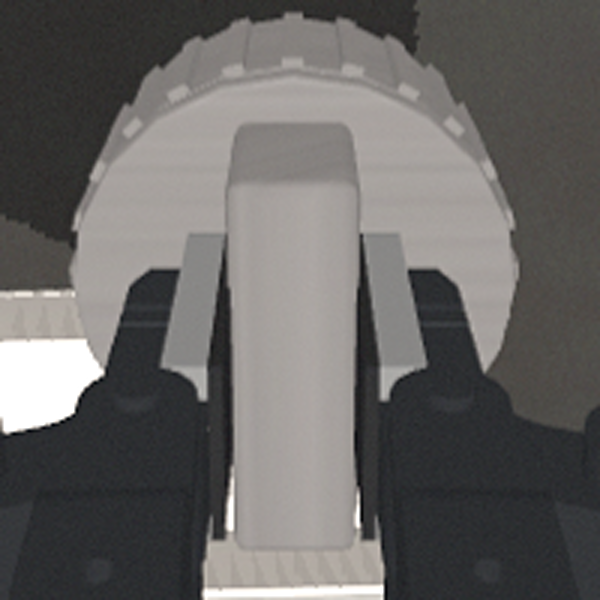

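View pics/cr4n.png

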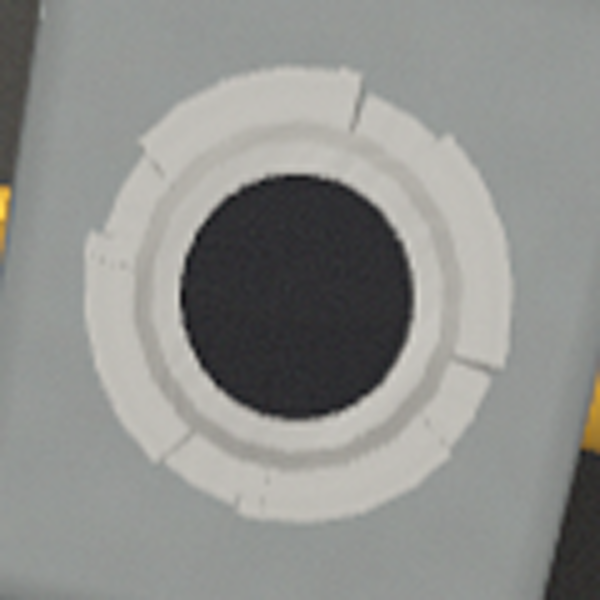

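```bash
python3 - <<'E'
from h import *
c=load('w4'); f=lambda x,y:(185+x/3-.4,185+y/3-.4)
z0=.2083-.0362
P=np.array([onz(c,*f(*q),z0+.057) for q in [(229,184),(358,184),(359,549),(234,549)]])
print('ctr',P.mean(0)); d=(P[2]+P[3])-(P[0]+P[1]); print('yaw',np.degrees(np.arctan2(d[1],d[0])),np.linalg.norm(d)/2,np.linalg.norm(P[1]-P[0]))
E=np.array([onz(c,*f(*q),z0+.033)[:2] for q in [(80,220),(95,180),(130,138),(178,100),(234,77),(292,70),(350,74),(408,100),(455,136),(492,180),(512,222),(515,270),(75,270),(80,320),(510,320)]])
A=np.c_[2*E,np.ones(len(E))];s=np.linalg.lstsq(A,(E**2).sum(1),rcond=None)[0];print('circle',s[:2],np.sqrt(s[2]+s[:2]@s[:2]))
E
```

```text
ctr [ 0.6260901  -0.17824742  0.2291    ]
yaw 13.189496811492436 0.05031400162123412 0.014824656166764018
circle [ 0.62575107 -0.17836663] 0.031306568206197635
```

Neck: the wrist camera gives (0.5427, −0.2026), and the bias-corrected top view agrees. The held cap is at (0.6259, −0.1783). So I shift by (−2.08, −0.61) units and lower to just above the rim.

{"method": "send_rows", "body": {
  "moves": [
    [[-0.5,-0.15,0],[0,0,0],5],
    [[-0.8,-0.23,0],[0,0,0],5],
    [[-0.78,-0.23,0],[0,0,0],5],
    [[0,0,-0.3],[0,0,0],5],
    [[0,0,-0.5],[0,0,0],5]
  ]
}}

```text
time_s: 5.5
ee_pos: [0.5436, -0.2038, 0.1786]
ee_rot: [[0.976, 0.004, -0.219], [0.219, -0.002, 0.976], [0.004, -1.0, -0.003]]
contact_force: [2.4, 0.7, -2.9]
gripper_width: 0.179
```

{"method": "send_rows", "body": {
  "moves": [
    [[0,0,-0.4],[0,0,0],5],
    [[0,0,-0.3],[0,0,0],5],
    [[0,0,0],[0,0,0],5],
    [[0,0,0],[0,0,0],5],
    [[0,0,0],[0,0,0],5]
  ]
}}

```text
time_s: 5.92
ee_pos: [0.5443, -0.2033, 0.1492]
ee_rot: [[0.976, 0.001, -0.22], [0.22, -0.0, 0.976], [0.001, -1.0, -0.001]]
contact_force: [-0.1, 0.3, -2.3]
gripper_width: 0.18
```

```bash
python3 - <<'E'
from h import *
t=cap('top','t5');c=cap('side','s5'); s=ctrl.state(); print(s['ee_pos'],np.round(s['contact_force'],2),np.round(s['ft_torque'],2),s['gripper_width'])
b=c['image'][120:220,255:375,::-1];a=t['image'][165:265,350:470,::-1]
cv2.imwrite('pics/v5.png',np.hstack([cv2.resize(x,(400,333),interpolation=cv2.INTER_CUBIC) for x in (a,b)]))
E
```

```text
[ 0.54451746 -0.20357127  0.14927483] [-0.    0.16 -3.1 ] [-0.02  0.03 -0.02] 0.1800364209771529
```

View pics/v5.png

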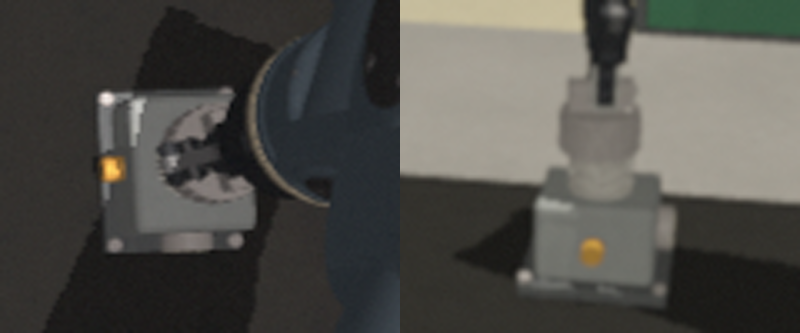

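{"method": "send_rows", "body": {
  "moves": [
    [[-0.02,0.025,-0.05],[0,0,0],5],
    [[0,0,-0.05],[0,0,0],5],
    [[0,0,-0.05],[0,0,0],5],
    [[0,0,-0.05],[0,0,0],5],
    [[0,0,0],[0,0,0],5]
  ]
}}

```text
time_s: 6.43
ee_pos: [0.5429, -0.2025, 0.1396]
ee_rot: [[0.976, -0.001, -0.219], [0.219, 0.0, 0.976], [-0.001, -1.0, 0.0]]
contact_force: [0.3, 0.4, -3.3]
gripper_width: 0.176
```

{"method": "send_rows", "body": {
  "moves": [
    [[0,0,-0.02],[0,0,0],5],
    [[0,0,-0.02],[0,0,0],5],
    [[0,0,-0.02],[0,0,0],5],
    [[0,0,0],[0,0,0],5],
    [[0,0,0],[0,0,0],5]
  ]
}}

```text
time_s: 6.85
ee_pos: [0.5432, -0.2026, 0.1377]
ee_rot: [[0.976, -0.0, -0.219], [0.219, -0.0, 0.976], [-0.0, -1.0, 0.0]]
contact_force: [0.4, -0.0, -2.5]
gripper_width: 0.179
```

{"method": "send_rows", "body": {
  "moves": [
    [[0.01,0,-0.02],[0,0,0],5],
    [[0,0,-0.02],[0,0,0],5],
    [[0,0,-0.02],[0,0,0],5],
    [[0,0,0],[0,0,0],5],
    [[0,0,0],[0,0,0],5]
  ]
}}

```text
time_s: 7.27
ee_pos: [0.5435, -0.2026, 0.1352]
ee_rot: [[0.976, -0.0, -0.219], [0.219, 0.0, 0.976], [-0.0, -1.0, 0.0]]
contact_force: [0.3, 0.7, -2.9]
gripper_width: 0.182
```

{"method": "send_rows", "body": {
  "moves": [
    [[0,0,-0.015],[0,0,0],5],
    [[0,0,-0.015],[0,0,0],5],
    [[0,0,0],[0,0,0],5],
    [[0,0,0],[0,0,0],5],
    [[0,0,0],[0,0,0],5]
  ]
}}

```text
time_s: 7.68
ee_pos: [0.5436, -0.2026, 0.1341]
ee_rot: [[0.976, 0.0, -0.219], [0.219, -0.0, 0.976], [-0.0, -1.0, -0.0]]
contact_force: [-0.3, -0.1, -2.1]
gripper_width: 0.179
```

{"method": "send_rows", "body": {
  "moves": [
    [[0,0,-0.015],[0,0,0],5],
    [[0,0,0],[0,0,0],5],
    [[0,0,-0.015],[0,0,0],5],
    [[0,0,0],[0,0,0],5],
    [[0,0,0],[0,0,0],5]
  ]
}}

```text
time_s: 8.1
ee_pos: [0.5436, -0.2026, 0.1331]
ee_rot: [[0.976, 0.0, -0.219], [0.219, -0.0, 0.976], [0.0, -1.0, -0.0]]
contact_force: [-0.3, -0.1, 0.1]
gripper_width: 0.181
```

{"method": "send_rows", "body": {
  "moves": [
    [[0,0,-0.01],[0,0,0],5],
    [[0,0,0],[0,0,0],5],
    [[0,0,-0.01],[0,0,0],5],
    [[0,0,0],[0,0,0],5],
    [[0,0,0],[0,0,0],5]
  ]
}}

```text
time_s: 8.52
ee_pos: [0.5438, -0.2027, 0.1328]
ee_rot: [[0.976, 0.001, -0.219], [0.219, -0.0, 0.976], [0.001, -1.0, -0.001]]
contact_force: [-2.5, 1.0, 9.0]
gripper_width: 0.175
```

Contact came at a cap height of 16.8 mm, so it rests on the ridge tops, with almost no side force. I'll ease off, open slightly so the bar is only caged, and centre the TCP on the axis. Then I turn gently so the cap can fall by its own weight.

{"method": "send_rows", "body": {
  "moves": [
    [[0,0,0.01],[0,0,0],5],
    [[0,0,0],[0,0,0],5],
    [[0,0,0],[0,0,0],23],
    [[0,0,0],[0,0,0],23],
    [[-0.02,0,0],[0,0,0],23]
  ]
}}

```text
time_s: 8.93
ee_pos: [0.5428, -0.2026, 0.1323]
ee_rot: [[0.976, -0.0, -0.219], [0.219, 0.0, 0.976], [-0.0, -1.0, 0.0]]
contact_force: [0.2, -0.0, -0.7]
gripper_width: 0.229
```

{"method": "send_rows", "body": {
  "moves": [
    [[0,0,0],[0,0,0.33],23],
    [[0,0,0],[0,0,0.33],23],
    [[0,0,0],[0,0,0.33],23],
    [[0,0,0],[0,0,0.33],23],
    [[0,0,0],[0,0,0.33],23]
  ]
}}

```text
time_s: 9.35
ee_pos: [0.5427, -0.2027, 0.1324]
ee_rot: [[0.923, -0.0, -0.385], [0.385, -0.0, 0.923], [-0.0, -1.0, -0.0]]
contact_force: [0.4, -0.7, 0.7]
gripper_width: 0.227
```

```bash
cat > look.py <<'E'
import sys
from h import *
t=sys.argv[1]
c=cap('side','s'+t); w=cap('wrist','w'+t); s=ctrl.state(); print(s['time_s'],s['ee_pos'].round(4),np.degrees(np.arctan2(s['ee_rot'][1][2],s['ee_rot'][0][2])).round(1),np.round(s['contact_force'],2),np.round(s['ft_torque'],2),round(s['gripper_width'],3))
b=c['image'][130:210,270:360,::-1];a=w['image'][150:390,145:415,::-1]
cv2.imwrite(f'pics/v{t}.png',np.hstack([cv2.resize(x,(400,355),interpolation=cv2.INTER_CUBIC) for x in (a,b)]))
E
python3 look.py 6
```

```text
9.45 [ 0.5427 -0.2027  0.1324] 112.6 [-0.5  -0.16  0.19] [-0.08 -0.05 -0.03] 0.232
```

View pics/v6.png

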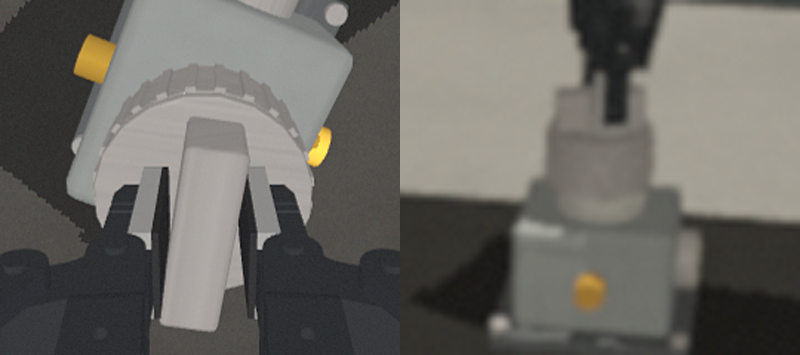

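The cap is caged, still on the ridge tops, with the bar now touching the pad corners. I'll keep turning anticlockwise.

{"method": "send_rows", "body": {
  "moves": [
    [[0,0,0],[0,0,0.33],23],
    [[0,0,0],[0,0,0.33],23],
    [[0,0,0],[0,0,0.33],23],
    [[0,0,0],[0,0,0.33],23],
    [[0,0,0],[0,0,0.33],23]
  ]
}}

```text
time_s: 9.87
ee_pos: [0.5427, -0.2025, 0.1324]
ee_rot: [[0.844, -0.0, -0.537], [0.537, 0.0, 0.844], [0.0, -1.0, 0.0]]
contact_force: [-0.3, -0.4, 0.9]
gripper_width: 0.228
```

```bash
python3 look.py 7
```

```text
9.9667 [ 0.5427 -0.2025  0.1324] 122.4 [ 0.13 -0.36 -0.13] [-0.04 -0.    0.04] 0.232
```

View pics/v7.png

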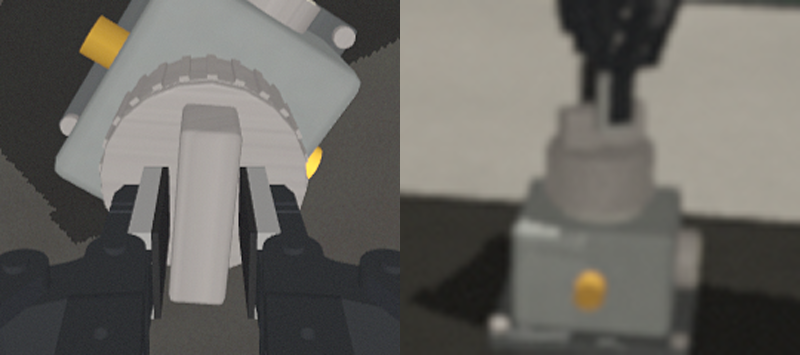

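It seems to have dropped: the bar's near end moved from y=330 to 305 in the crop, and the side view no longer shows any neck below the skirt. I'll measure the height.

```bash
python3 - <<'E'
from h import *
for t,q in [('6',[(185,146),(246,152),(215,331),(160,325)]),('7',[(183,128),(240,128),(224,304),(170,302)])]:
    c=load('w'+t); f=lambda x,y:(145+x*270/400-.2,150+y*240/355-.2)
    for z in (.137,.144,.147,.154):
        P=np.array([onz(c,*f(*p),z) for p in q]); d=(P[2]+P[3]-P[0]-P[1])/2
        print(t,z,'len',np.linalg.norm(d).round(4),'w',np.linalg.norm(P[1]-P[0]).round(4),'yaw',np.degrees(np.arctan2(d[1],d[0])).round(1),P.mean(0)[:2].round(4))
    s=load('s'+t)
for n in (3.8,7,17): # side: project flat top front/back edge rows
    c=load('s7'); print(n,proj(c,(.5427,-.2025+.032,.08+n/1000)),proj(c,(.5427,-.2025,.08+n/1000+.057)))
a=[cv2.resize(load('s'+t)['image'][130:210,270:360,::-1],(400,355),interpolation=cv2.INTER_CUBIC) for t in '67']
cv2.imwrite('pics/v67.png',np.hstack(a))
E
```

```text
6 0.137 len 0.0578 w 0.0163 yaw 15.0 [ 0.5536 -0.1989]
6 0.144 len 0.0549 w 0.0155 yaw 15.0 [ 0.5495 -0.2006]
6 0.147 len 0.0536 w 0.0151 yaw 15.0 [ 0.5477 -0.2013]
6 0.154 len 0.0507 w 0.0143 yaw 15.0 [ 0.5436 -0.203 ]
7 0.137 len 0.0546 w 0.0149 yaw 28.5 [ 0.5461 -0.2002]
7 0.144 len 0.0518 w 0.0142 yaw 28.5 [ 0.5427 -0.2024]
7 0.147 len 0.0506 w 0.0139 yaw 28.5 [ 0.5412 -0.2033]
7 0.154 len 0.0479 w 0.0131 yaw 28.5 [ 0.5378 -0.2055]
3.8 [313.25708377 179.24919106] [315.4143001  154.47112766]
7 [313.30220997 178.13257484] [315.46216537 153.32353203]
17 [313.4439814  174.62454063] [315.61254136 149.71818639]
```

View pics/v67.png

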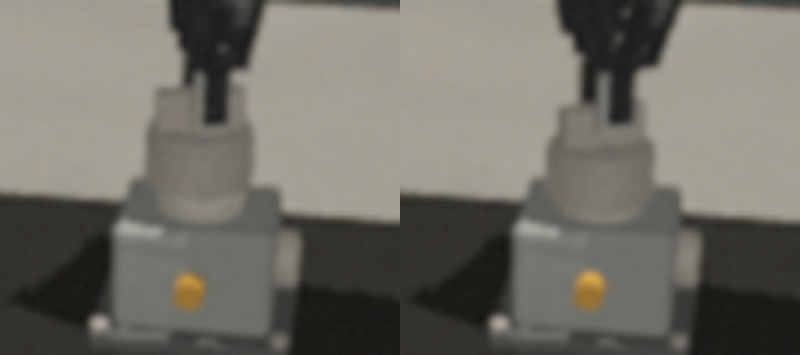

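The cap dropped about 10 mm: bar length and the side view agree, and it is centred at (0.5427, −0.2024). I align the pads with the bar (yaw 28.5°), lower by 9 mm, and keep the light cage for screwing clockwise.

{"method": "send_rows", "body": {
  "moves": [
    [[0,0,0],[0,0,-0.35],23],
    [[0,0,-0.05],[0,0,-0.3],23],
    [[0,0,-0.06],[0,0,0],23],
    [[0,0,-0.06],[0,0,0],23],
    [[0,0,-0.05],[0,0,0],23]
  ]
}}

```text
time_s: 10.38
ee_pos: [0.5427, -0.2025, 0.1234]
ee_rot: [[0.878, -0.0, -0.478], [0.478, 0.0, 0.878], [-0.0, -1.0, 0.0]]
contact_force: [-0.0, 0.6, 0.4]
gripper_width: 0.228
```

{"method": "send_rows", "body": {
  "moves": [
    [[0,0,0],[0,0,-0.33],22],
    [[0,0,0],[0,0,-0.33],22],
    [[0,0,0],[0,0,-0.33],22],
    [[0,0,0],[0,0,-0.33],22],
    [[0,0,0],[0,0,-0.33],22]
  ]
}}

```text
time_s: 10.8
ee_pos: [0.5427, -0.2025, 0.1235]
ee_rot: [[0.948, -0.0, -0.319], [0.319, 0.0, 0.948], [-0.0, -1.0, 0.0]]
contact_force: [0.1, 1.0, 0.8]
gripper_width: 0.218
```

```bash
python3 look.py 8
```

```text
10.9 [ 0.5427 -0.2025  0.1235] 108.6 [-0.12 -0.42  0.11] [ 0.05  0.03 -0.  ] 0.219
```

View pics/v8.png

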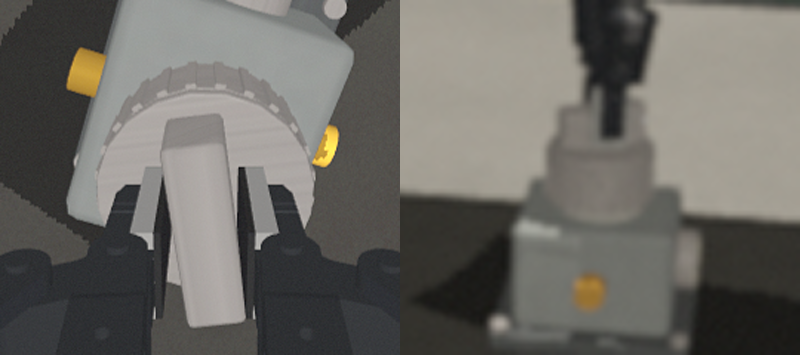

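The bar now lies against the pads in the clockwise sense. I'll keep on clockwise and watch the moment.

{"method": "send_rows", "body": {
  "moves": [
    [[0,0,0],[0,0,-0.33],22],
    [[0,0,-0.01],[0,0,-0.33],22],
    [[0,0,0],[0,0,-0.33],22],
    [[0,0,-0.01],[0,0,-0.33],22],
    [[0,0,0],[0,0,-0.33],22]
  ]
}}

```text
time_s: 11.32
ee_pos: [0.5431, -0.2026, 0.1232]
ee_rot: [[0.988, 0.001, -0.152], [0.152, -0.0, 0.988], [0.001, -1.0, -0.0]]
contact_force: [-0.1, 1.0, 4.6]
gripper_width: 0.216
```

```bash
python3 look.py 9
```

```text
11.4167 [ 0.543  -0.2027  0.1231] 98.8 [ 1.5  -0.68  2.04] [-0.09 -0.15  0.03] 0.222
```

View pics/v9.png

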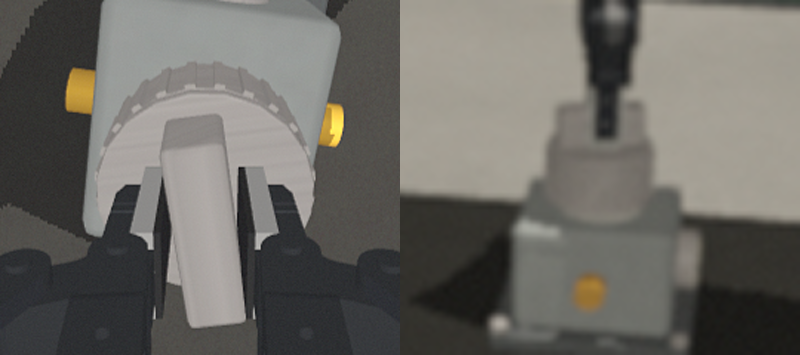

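{"method": "send_rows", "body": {
  "moves": [
    [[0,0,0.01],[0,0,-0.33],22],
    [[0,0,0],[0,0,-0.33],22],
    [[0,0,0],[0,0,-0.33],22],
    [[0,0,0],[0,0,-0.33],22],
    [[0,0,0],[0,0,-0.33],22]
  ]
}}

```text
time_s: 11.83
ee_pos: [0.5425, -0.2025, 0.123]
ee_rot: [[1.0, -0.001, 0.019], [-0.019, 0.0, 1.0], [-0.001, -1.0, 0.0]]
contact_force: [-0.0, -1.0, -0.5]
gripper_width: 0.221
```

```bash
python3 look.py 10
```

```text
11.9333 [ 0.5426 -0.2025  0.1231] 88.9 [-0.45  1.26 -0.87] [ 0.01  0.01 -0.  ] 0.218
```

View pics/v10.png

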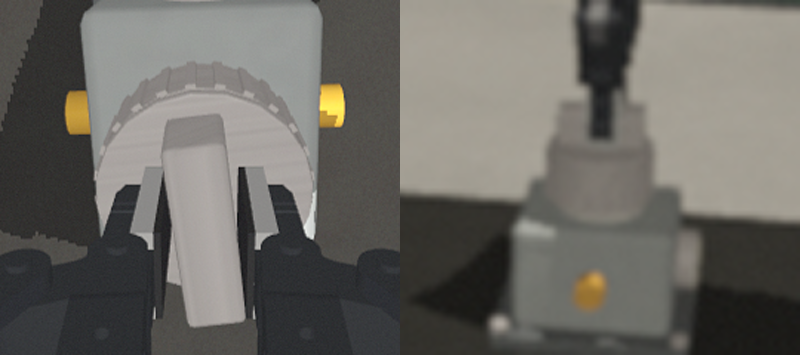

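{"method": "send_rows", "body": {
  "moves": [
    [[0,0,0],[0,0,-0.33],22],
    [[0,0,0],[0,0,-0.33],22],
    [[0,0,0],[0,0,-0.33],22],
    [[0,0,0],[0,0,-0.33],22],
    [[0,0,0],[0,0,-0.33],22]
  ]
}}

```text
time_s: 12.35
ee_pos: [0.5426, -0.2025, 0.1231]
ee_rot: [[0.982, -0.0, 0.19], [-0.19, 0.0, 0.982], [-0.0, -1.0, 0.0]]
contact_force: [-0.5, -1.2, -1.4]
gripper_width: 0.22
```

```bash
python3 look.py 11
```

```text
12.45 [ 0.5427 -0.2025  0.1232] 79.1 [ 0.63 -0.12 -0.22] [ 0.06  0.01 -0.04] 0.216
```

View pics/v11.png

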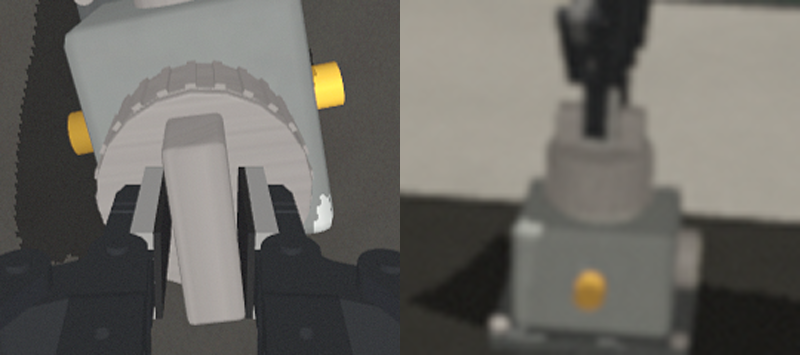

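{"method": "send_rows", "body": {
  "moves": [
    [[0,0,0],[0,0,-0.33],22],
    [[0,0,0],[0,0,-0.33],22],
    [[0,0,0],[0,0,-0.33],22],
    [[0,0,0],[0,0,-0.33],22],
    [[0,0,0],[0,0,-0.33],22]
  ]
}}

```text
time_s: 12.87
ee_pos: [0.5427, -0.2025, 0.1232]
ee_rot: [[0.935, -0.0, 0.356], [-0.356, 0.0, 0.935], [-0.0, -1.0, 0.0]]
contact_force: [0.4, 0.6, -1.0]
gripper_width: 0.218
```

```bash
python3 look.py 12
```

```text
12.9667 [ 0.5427 -0.2025  0.1232] 69.2 [0.04 0.98 0.34] [-0.   -0.02  0.05] 0.218
```

View pics/v12.png

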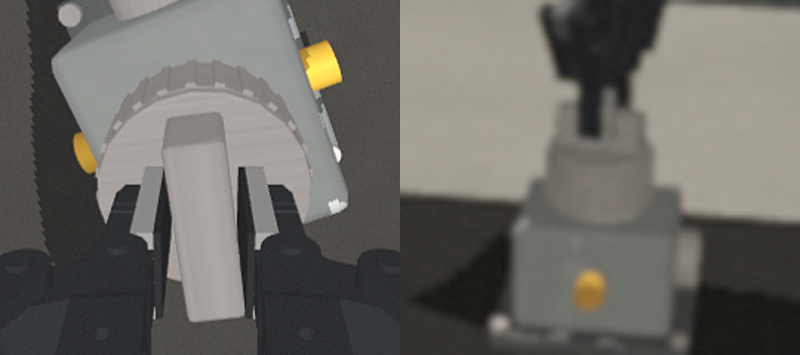

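{"method": "send_rows", "body": {
  "moves": [
    [[0,0,0],[0,0,-0.33],22],
    [[0,0,0],[0,0,-0.33],22],
    [[0,0,0],[0,0,-0.25],22],
    [[0,0,0],[0,0,-0.25],22],
    [[0,0,0],[0,0,0],22]
  ]
}}

```text
time_s: 13.38
ee_pos: [0.5427, -0.2025, 0.1233]
ee_rot: [[0.885, -0.0, 0.466], [-0.466, 0.0, 0.885], [-0.0, -1.0, 0.0]]
contact_force: [0.3, 0.6, 0.2]
gripper_width: 0.22
```

```bash
python3 look.py 13
```

```text
13.4833 [ 0.5427 -0.2026  0.1233] 62.3 [0.17 0.6  0.54] [0.06 0.04 0.  ] 0.222
```

View pics/v13.png

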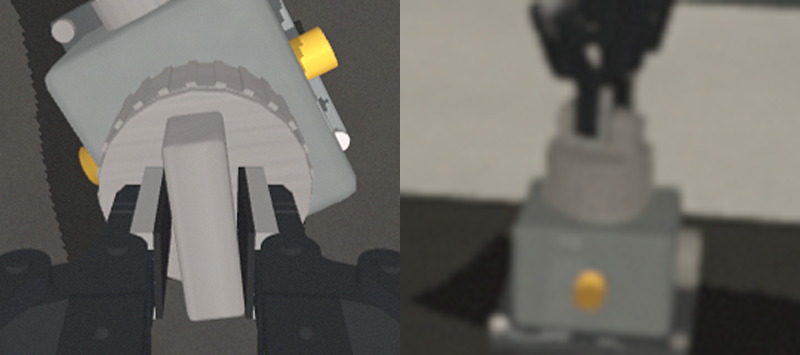

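{"method": "send_rows", "body": {
  "moves": [
    [[0,0,0],[0,0,-0.33],22],
    [[0,0,0],[0,0,-0.33],22],
    [[0,0,0],[0,0,-0.25],22],
    [[0,0,0],[0,0,-0.25],22],
    [[0,0,0],[0,0,0],22]
  ]
}}

```text
time_s: 13.9
ee_pos: [0.5428, -0.2025, 0.1233]
ee_rot: [[0.821, 0.0, 0.571], [-0.571, 0.0, 0.821], [-0.0, -1.0, 0.0]]
contact_force: [-0.6, 0.5, -0.6]
gripper_width: 0.22
```

```bash
python3 look.py 14
```

```text
14.0 [ 0.5428 -0.2025  0.1233] 55.3 [-0.13  1.85 -1.32] [0.25 0.01 0.05] 0.223
```

View pics/v14.png

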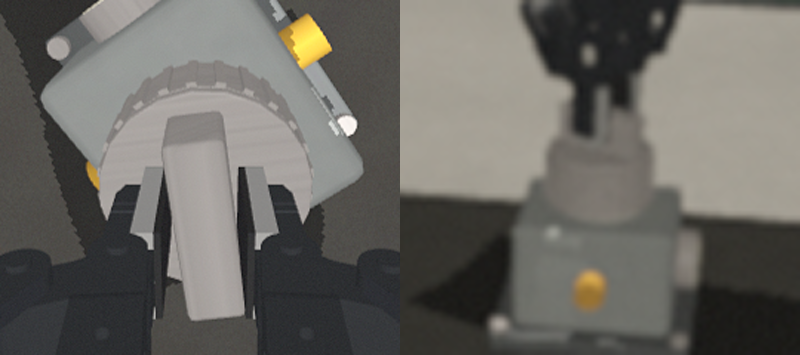

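```bash
python3 - <<'E'
from h import *
a=[]
for t,pad in [('8',108.6),('11',79.1),('12',69.2),('13',62.3),('14',55.3)]:
    c=load('w'+t); by=np.radians(pad-90+6.5); e=np.array([np.cos(by),np.sin(by)])*.026
    A=np.array([.5427,-.2025]); n=np.array([-e[1],e[0]])/.026*.008
    f=lambda p:((p[0]-145)*400/270,(p[1]-150)*355/240)
    for h in (3.8,7): print(t,h,[np.round(f(proj(c,(*(A+e+k*n),.08+h/1000+.057))),1).tolist() for k in (1,-1)],[np.round(f(proj(c,(*(A-e+k*n),.08+h/1000+.057))),1).tolist() for k in (1,-1)])
    im=cv2.resize(c['image'][340:385,245:325,::-1],None,fx=6,fy=6,interpolation=cv2.INTER_CUBIC); a.append(im)
cv2.imwrite('pics/e.png',cv2.resize(np.vstack([np.hstack([a[0],a[1]]),np.hstack([a[3],a[4]])]),(800,450)))
E
```

```text
8 3.8 [[244.6, 313.6], [184.9, 319.4]] [[224.2, 132.5], [157.8, 139.7]]
8 7 [[245.5, 321.9], [184.5, 327.8]] [[224.7, 137.5], [156.7, 144.9]]
11 3.8 [[245.5, 314.4], [185.7, 320.2]] [[224.9, 133.0], [158.3, 140.2]]
11 7 [[246.4, 322.8], [185.3, 328.7]] [[225.4, 138.1], [157.2, 145.4]]
12 3.8 [[245.7, 313.9], [185.8, 319.7]] [[225.1, 132.6], [158.6, 139.8]]
12 7 [[246.5, 322.3], [185.5, 328.1]] [[225.6, 137.6], [157.5, 145.0]]
13 3.8 [[245.4, 313.6], [185.6, 319.2]] [[225.5, 132.3], [158.9, 139.3]]
13 7 [[246.2, 321.9], [185.2, 327.6]] [[226.0, 137.3], [157.9, 144.5]]
14 3.8 [[245.3, 313.3], [185.5, 318.9]] [[225.4, 132.0], [158.8, 139.0]]
14 7 [[246.1, 321.6], [185.1, 327.3]] [[225.9, 137.0], [157.8, 144.2]]
```

View pics/e.png

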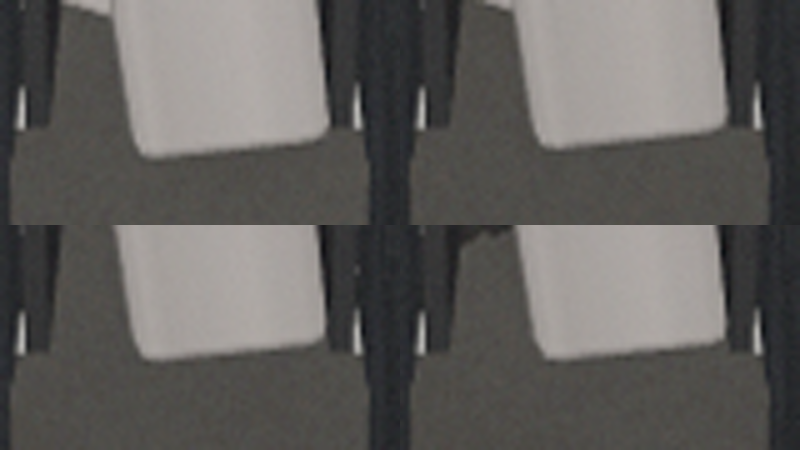

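The height now reads about 4.0–4.3 mm, close to home. I'll go on gently in smaller steps until I feel resistance.

{"method": "send_rows", "body": {
  "moves": [
    [[0,0,0],[0,0,-0.2],22],
    [[0,0,0],[0,0,-0.2],22],
    [[0,0,0],[0,0,-0.2],22],
    [[0,0,0],[0,0,-0.2],22],
    [[0,0,0],[0,0,0],22]
  ]
}}

```text
time_s: 14.42
ee_pos: [0.5427, -0.2025, 0.1233]
ee_rot: [[0.769, -0.0, 0.64], [-0.64, 0.0, 0.769], [-0.0, -1.0, -0.0]]
contact_force: [-1.4, 1.6, 0.4]
gripper_width: 0.225
```

```bash
python3 look.py 15
```

```text
14.5167 [ 0.5427 -0.2025  0.1233] 50.4 [-0.18  2.31  0.1 ] [0.36 0.22 0.05] 0.216
```

View pics/v15.png

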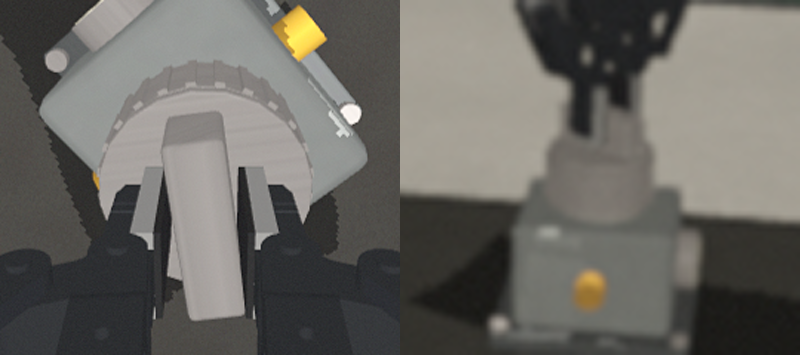

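Lateral force and moment are just starting to rise, and the height no longer changes, so the roof is on the rim. One more small step, with the moment checked.

{"method": "send_rows", "body": {
  "moves": [
    [[0,0,0],[0,0,-0.2],22],
    [[0,0,0],[0,0,-0.2],22],
    [[0,0,0],[0,0,-0.2],22],
    [[0,0,0],[0,0,0],22],
    [[0,0,0],[0,0,0],22]
  ]
}}

```text
time_s: 14.93
ee_pos: [0.5427, -0.2024, 0.1233]
ee_rot: [[0.728, -0.0, 0.685], [-0.685, 0.0, 0.728], [-0.0, -1.0, 0.0]]
contact_force: [-2.3, 3.1, 0.2]
gripper_width: 0.226
```

```bash
python3 look.py 16; python3 - <<'E'
from h import *
a=[cv2.resize(load('w'+t)['image'][340:385,245:325,::-1],None,fx=5,fy=5,interpolation=cv2.INTER_CUBIC) for t in ('13','14','15','16')]
cv2.imwrite('pics/e2.png',np.vstack([np.hstack(a[:2]),np.hstack(a[2:])]))
E
```

```text
15.0333 [ 0.5427 -0.2024  0.1233] 46.8 [-1.69  4.87  0.8 ] [0.86 0.39 0.18] 0.22
```

View pics/e2.png

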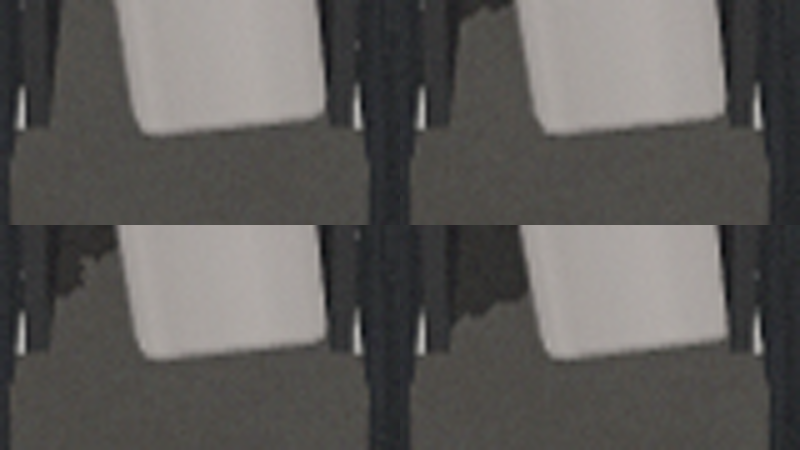

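Resistance is clear now (side force 5 N, moment rising) and the height is constant, so the cap is home and lightly clamped. I ease the turn back within the slop, open and lift.

{"method": "send_rows", "body": {
  "moves": [
    [[0,0,0],[0,0,0.5],22],
    [[0,0,0],[0,0,0.5],24],
    [[0,0,0],[0,0,0],45],
    [[0,0,0],[0,0,0],70],
    [[0,0,0],[0,0,0],70]
  ]
}}

```text
time_s: 15.45
ee_pos: [0.5429, -0.2028, 0.1234]
ee_rot: [[0.795, 0.0, 0.607], [-0.607, -0.0, 0.795], [0.0, -1.0, -0.0]]
contact_force: [-0.3, 0.0, -0.0]
gripper_width: 0.657
```

{"method": "send_rows", "body": {
  "moves": [
    [[0,0,0],[0,0,0],70],
    [[0,0,0.3],[0,0,0],70],
    [[0,0,0.7],[0,0,0],70],
    [[0,0,0.8],[0,0,0],70],
    [[0,0,0.6],[0,0,0],70]
  ]
}}

```text
time_s: 15.87
ee_pos: [0.5428, -0.2026, 0.2215]
ee_rot: [[0.795, 0.001, 0.606], [-0.606, -0.0, 0.795], [0.001, -1.0, 0.0]]
contact_force: [0.8, 0.1, 0.4]
gripper_width: 0.704
```

{"method": "send_rows", "body": {
  "moves": [
    [[0,0,0],[0,0,0],70],
    [[0,0,0],[0,0,0],70],
    [[0,0,0],[0,0,0],70],
    [[0,0,0],[0,0,0],70],
    [[0,0,0],[0,0,0],70]
  ]
}}

```text
time_s: 16.28
ee_pos: [0.5423, -0.2024, 0.2183]
ee_rot: [[0.796, -0.002, 0.606], [-0.606, 0.001, 0.796], [-0.002, -1.0, -0.001]]
contact_force: [0.2, -0.1, -0.1]
gripper_width: 0.698
```

```bash
python3 look.py 17; cp pics/w17.png pics/w17v.png
```

```text
16.3833 [ 0.5424 -0.2025  0.2186] 52.7 [-0.24  0.54  0.22] [-0.03 -0.01  0.01] 0.695
```

View pics/w17.png

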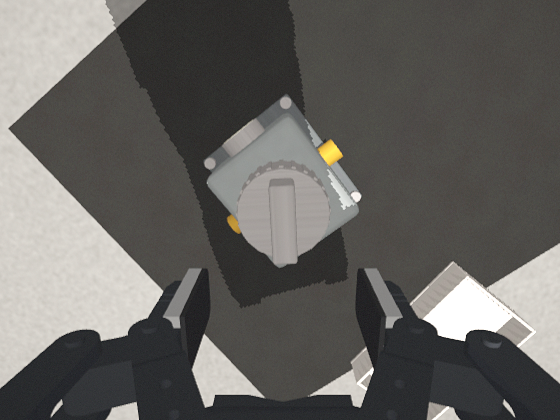

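View pics/s17.png

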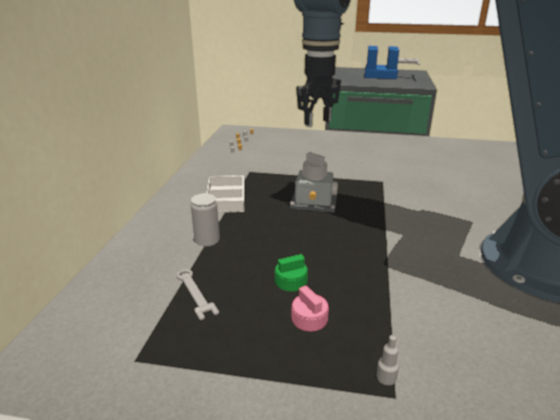

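The cap stands upright on the neck at (283,215) in the wrist view and the gripper is clear. In the side view the bystanders are where they were. One height check before I hand in.

```bash
python3 - <<'E'
from h import *
c=load('w17');im=c['image'][155:275,225:345,::-1]; cv2.imwrite('pics/f.png',np.hstack([cv2.resize(im,(400,400),interpolation=cv2.INTER_CUBIC),cv2.resize(load('s17')['image'][140:220,275:355,::-1],(400,400),interpolation=cv2.INTER_CUBIC)]))
by=np.radians(46.8-90+6.7);e=np.array([np.cos(by),np.sin(by)])*.026;A=np.array([.5427,-.2025]);n=np.array([-e[1],e[0]])/.026*.008
for h in (3.8,7):
    print(h,[np.round((proj(c,(*(A+s*e+k*n),.137+h/1000))-[225,155])*400/120,1).tolist() for s in(1,-1) for k in (1,-1)])
    s=load('s17'); print([np.round((proj(s,(*(A+q*e+k*n),.137+h/1000))-[275,140])*5,1).tolist() for q in(1,-1) for k in (1,-1)],((proj(s,(*(A+[0,.032]),.08+h/1000))-[275,140])*5).round(1))
E
```

```text
3.8 [[237.9, 357.8], [154.0, 358.7], [237.4, 91.0], [147.8, 92.1]]
[[155.7, 63.0], [176.4, 55.7], [228.7, 89.6], [249.4, 81.8]] [191.3 196.2]
7 [[238.5, 365.0], [153.5, 365.9], [238.0, 95.0], [147.1, 96.1]]
[[155.9, 57.4], [176.6, 50.1], [229.0, 83.8], [249.7, 76.1]] [191.5 190.7]
```

View pics/f.png

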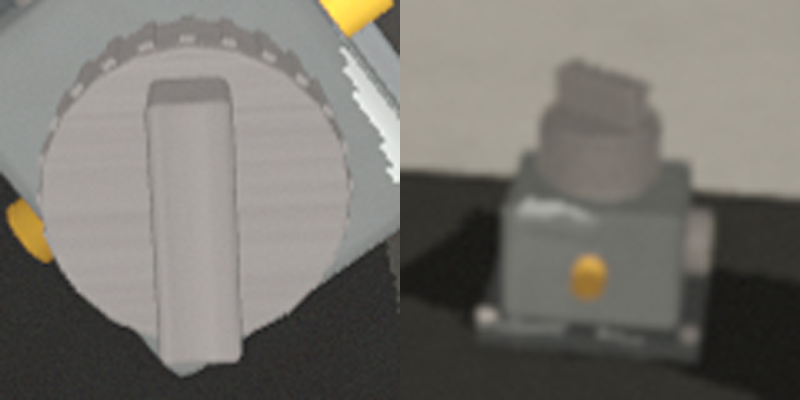

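```bash
python3 - <<'E'
from h import *
a=load('s0' if 0 else 'side0')['image'].astype(int);b=load('s17')['image'].astype(int)
d=np.abs(a-b).max(2)
for n,(x0,x1,y0,y1) in dict(spanner=(170,225,265,325),tray=(205,250,170,215),can=(185,222,190,250),inj=(372,405,330,390)).items(): print(n,(d[y0:y1,x0:x1]>40).sum())
print(ctrl.hand_in())
E
```

```text
spanner 0
tray 0
can 0
inj 0
the job is handed in; nothing more can be done
None
```

I put the steel cap on the neck, turned it backward until it dropped into the thread start, screwed it home and let go. The job is handed in; no verdict was reported.

**How it went:** The cap first rested on the ridge tops at about 17 mm. I loosened the grip so the fingers only caged the bar, and turned it anticlockwise until it fell about 10 mm. Turning it about 65° clockwise from there brought it home. The largest force reading during contact was about 9 N, well under the 45 N limit. About 16.4 s of the 61 s were used.

**Last checks:**
- **Height:** It sank about 3 mm from the drop position, and then stayed constant over the last 15° while resistance rose. That puts it at about 3.9 to 4.3 mm.
- **Release:** The gripper was clear of the cap, lifted, with force readings near zero.
- **Bystanders:** The spanner, tray, can and injector show no change in the side view.

**What disagreed:** The single-image height estimates after release were not sharp. The side view fits 3.8 mm. The near edge of the bar in the wrist view suggests about 5 mm, which is the limit, but the bar's rounded edges and the 2 mm calibration blur it. I relied on the relative drop and the felt resistance instead.

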